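# Snug the adjustable wrench on the steam-valve nut and tighten it to the mark

### The arm

A 6-joint arm with a two-finger parallel gripper is mounted at the origin on the work surface. World frame = base frame: x ahead of the robot, y to its left, z up, the work surface at z = 0. Lengths are in m, angles in rad, forces in N, time in s.
With the tool pointing down it reaches from about 0.375 to 0.925 m from the base axis. Payload 5.7 kg.
Tool frame: the origin (TCP) lies at the very end of the fingers, on their centre line; the grasp point (between the pads) lies 19 mm behind it (arm.tcp_to_grasp is the distance from the TCP to the grasp point, in m); z points along the fingers, y is the line along which they close (so a half turn about z gives the same grasp; the last joint's range is limited). The gripper opens to 85 mm and grips with 20 to 120 N. Pads are 22 mm wide; open, the fingers measure 114 mm over their backs; the gripper's body (76 mm by 85 mm) begins 54 mm behind the grasp point. The pads swing forward as they close: fully open they stand 13 mm farther back than shut.
Start: joints at [-0.115, 0.359, 1.51, -0, 1.272, -0.115], TCP at [0.6, -0, 0.231] pointing down, gripper open.
Joint ranges: [-2.97, 2.97], [-1.01, 2.36], [0.21, 2.38], [-0.96, 4.11], [0.2, 2.71], [-2.98, 2.98]. Speed limits (rad/s): [2.39, 2.39, 3.14, 3.14, 3.14, 3.14].

### API

Orientations are given as a unit quaternion [x, y, z, w].
In Python, from plant import arm, camera, get_calibration, workorder, look_for, silhouettes, spot_point gives the robot as it stands. The module is installed in compiled form; this text tells all that it offers.
- The arm moves only by the tool step_arm, never from a script. Its argument "increments" is a list of rows, each an object of numbers: "wx", "wy", "wz": the turn, a rotation vector about the tool's x, y, z in degrees; "x", "y", "z": the shift along the tool's x, y, z in m; "grip": the finger opening in m, from 0 to 0.0854. In form: [{"wx": .., "wy": .., "wz": .., "x": .., "y": .., "z": .., "grip": ..}, ...]. A call has exactly 10 rows; each row is the pose to reach, as a shift and turn from the pose commanded when the call began, along the tool's axes at that moment; what a row does not reach only later rows make up. A row lasts 1/8 s, in which the tool goes at most 62.5 mm and 10.7 degrees, less where a joint would pass 70% of its speed; a pose out of reach is approached as far as the arm can. A call with a gripper value outside its range is refused whole. The fingers move at their own pace and stop on an object; "grip_force" is the grip in N (left out, the last holds). Time passes only in rows, so rows that repeat a pose let the fingers close, or fill a call up. It gives the time, the measured TCP pose, the force, the opening and the grip force at its end, in the units of the state.
- arm.get_obs(): the state, without advancing time (a new reading comes with each control period).
- camera(name): name is "scene" or "side" or "wrist"; returns (picture, depth): 480x640x3 uint8, red, green, blue; 480x640 float32, m along the optical axis (not along the pixel's ray), 0 where there is no reading.
- get_calibration(name): a dict with "mtx" (3x3 intrinsics, pixels), "cam_to_world" (4x4, takes a point from camera to world coordinates). Camera axes: x right, y down, z forward; pixel columns grow to the right and rows downward; lengths in m; the calibration is good to about 2 mm. The wrist camera is an equidistant fisheye: a pixel r from the principal point sees the ray r / f radians off the axis. A picture is of the moment at which its call begins: read the wrist's pose just before it. get_calibration takes no time and is no camera call; for the wrist camera it gives the pose at the moment of the call.
- workorder.close_job(): hands the job in; it is judged then, once.
Trained networks look in the newest picture that a camera, given by its name, has taken for a name from the list of things; names that differ only in an ending like _2 or _b are one class to them, and where a whole thing is asked for, a point or a joint stands for the part that bears it (a point fixed in the world has none). Each returns a list of dicts, best first, with "conf" (0 to 1); they miss things now and then, are a little off and sometimes report something else, mostly with a low value. They report only what shows in the picture. A call takes as long as a camera call.
- look_for(camera, name): "box" ([left, top, right, bottom] in pixels, round what is visible of it).
- silhouettes(camera, name): "mask" (480x640 bool, what is visible of it) and "box" ([left, top, right, bottom] in pixels, round what is visible of it).
- spot_point(camera, name): "pixel" ([column, row] in pixels: a listed point, or the origin of a listed thing).
The state is a dict: "clock": time; "joints": joint angles; "qd": joint speeds; "joint_efforts": joint torques, N m; "eef_pos": TCP position; "tcp_rot": TCP orientation; "contact_force": force on the tool from outside, world axes, zero at the start; "moment": the same for the moment, N m; "gripper_width": finger opening in m; "grip_force": force on a finger pad.
Only numpy, scipy, OpenCV 4.12 (cv2) and the standard library are available. Lean on these libraries where they do the work, as an engineer would, in place of code of your own. Each camera call takes 0.05 s, during which the arm holds its last target. There are 200 camera calls.

### The job

The red-handled adjustable wrench already sits over the brass nut of the oven's steam valve, but its jaw is too wide. Roll its worm with a light touch, never forcing it, and let go of it once the jaw has closed snugly so that both jaws grip the nut, without pushing or squeezing the jaw itself; only then swing the handle clockwise (seen from above) until the white stripe on the nut points at the red mark on the flange. Leave the wrench snug on the nut, let go, and leave the bread tray, loaf, scraper and grease jar alone.

Things in the scene. Friction and masses are not known exactly. Their poses are not given: they have to be found in the camera images.
- flange: dark steel square flange of the steam valve, 170 x 170 mm, fixed to the bench; its top stands 22 to 36 mm above the bench, differently each time. Origin: at its centre, 30 mm below its top. z up. At the start its x axis is the direction of the nut's white stripe (x points away from the wrench's handle).
- nut: brass hexagon nut, 32 mm across flats, 37 mm across corners, 16 mm high, standing in the middle of the flange's top. Origin: on its axis, at its underside, level with the flange's top. z up; x points along the white stripe on its top, towards one corner; its flats face +y and -y and every 60 degrees. It turns about z against a steady friction of about 0.22 N m, only as far as it is turned.
- mark: red painted line on the flange's top, 26 mm long, from 37 to 63 mm from the nut's axis. Origin: on the nut's axis, level with the flange's top; x points from the axis along the line. It lies 0.6 to 1.0 rad clockwise of the white stripe at the start.
- wrench_head (a point): point on the loose steel adjustable wrench (about 0.6 kg) midway up its head, between the jaws, 7 mm above the wrench's underside; the wrench lies flat on the flange. x points out of the open mouth, away from the handle; z up; y from the moving jaw to the fixed jaw. The head is 14 mm thick; the mouth's bottom lies at x = -22 mm. At the start the nut's axis is within about 2 mm of this point.
- wrench_handle (a point): centre of the place to hold the red plastic handle, 150 mm from wrench_head towards -x; same axes; 8 mm above the wrench's underside. The red handle is 24 mm wide (along y), 15 mm high, and runs from 128 to 230 mm from wrench_head. It overhangs the flange: free bench below, its underside level with the flange's top.
- fixed_jaw: the wrench's fixed jaw. Origin: at wrench_head's x and y, at the wrench's underside; same axes. Its inner face is at y = +17 mm, and reaches from x = -22 to +15 mm.
- jaw: the wrench's sliding jaw, 13 mm thick, moved by the worm along +y (closing) by 1.0 mm per radian of worm roll; it holds where it is left (it takes some 19 N to push it back). Origin: on its inner face, at wrench_head's x, at the wrench's underside; same axes as the wrench. At the start the mouth is 34.5 to 37.5 mm wide.
- jaw_face (a point): point on the sliding jaw's inner face, level with wrench_head. Its distance in y from the fixed jaw's inner face is the mouth's width: 32 mm when snug on the nut.
- worm: knurled brass worm in the wrench's head: a roller 17 mm in diameter and 22 mm long, its axis along the wrench's y. Origin: its centre, 48 mm behind wrench_head (x = -48 mm), at y = -12 mm, 9.5 mm above the wrench's underside; its crest is 18 mm above the flange's top, 4 mm proud of the head's top and 2 mm above the nut's. More than 20 N of pressure spoils it.
- grease_jar: jar with a yellow lid, 56 mm in diameter, 75 mm high. Origin: centre of its underside. Leave alone.
- tray: dark steel baking tray 260 x 170 mm, 18 mm high. Origin: centre of its underside. Leave alone.
- loaf: brown loaf 200 x 92 mm, about 80 mm high, lying on the tray. Origin: centre of its underside. Leave alone.
- scraper: dough scraper with wooden handle, 110 mm wide. Origin: its underside, near the middle. Leave alone.
- worm_crest (a point): top of the worm, 8.5 mm above its centre at every roll angle (axes as wrench_head). A fingertip pressed on it with 5 to 8 N and dragged along the wrench's +x (handle towards nut) rolls it by friction and closes the jaw; the other way opens it. It rolls at about 2 N of drag; once snug it stops, drag rises to half the pressure or more and the fingertip slips: over 8 N of drag then bruises the nut.

How it is judged:
By the outcome, as a careful person would: the job done as asked, in the order asked, and still so for the second after the job is handed in, with the robot touching nothing.
It also fails if it takes over 72 s, if anything falls off the work surface, if the arm or the gripper's body presses on something with over 40 N, if the wrist force passes 120 N, or if a joint passes its speed limit or range.

## Working session

There is one attempt and no reset: what is moved stays moved. The work goes in short steps, Python scripts to look and compute and a tool call to move; the robot and the scene stay as the last step left them, time stands still between calls to the robot, and variables do not carry over. Pictures are saved under pics/ and viewed, at most 10 in all, crops included, and the job is handed in when it is done.

Besides the shell and the picture viewer there is one more tool, called after "Emit:" as name(argument=value, ...) on one line, values as JSON. step_arm: Moves the arm, as the interface text tells. Its arguments: {"type":"object","properties":{"increments":{"type":"array"},"grip_force":{"type":"number"}},"required":["increments"]}

```bash
mkdir -p pics; cat > h.py <<'E'
import numpy as np, cv2
from plant import arm, camera, get_calibration, workorder, look_for, silhouettes, spot_point
from scipy.spatial.transform import Rotation as R
def ray(cam,px,c=None):
    c=c or get_calibration(cam); K=np.array(c["mtx"]);T=np.array(c["cam_to_world"])
    a=(px[0]-K[0,2])/K[0,0]; b=(px[1]-K[1,2])/K[1,1]
    if cam=="wrist":
        r=np.hypot(a,b); s=np.sin(r)/r if r>1e-9 else 1
        d=np.array([a*s,b*s,np.cos(r)])
    else: d=np.array([a,b,1.])
    return T[:3,3],T[:3,:3]@d
def atz(cam,px,z,c=None):
    o,d=ray(cam,px,c); return o+d*(z-o[2])/d[2]
def dep(cam,px,D,c=None):
    u,v=int(round(px[0])),int(round(px[1])); w=D[max(v-2,0):v+3,max(u-2,0):u+3]; w=w[w>0]
    if not len(w): return None
    c=c or get_calibration(cam);o,d=ray(cam,px,c); f=np.array(c["cam_to_world"])[:3,2]
    return o+d*np.median(w)/(d@f)
E
cat > a.py <<'E'
from h import *
for cam in ["scene","side","wrist"]:
    c=get_calibration(cam); P,D=camera(cam); cv2.imwrite(f"pics/{cam}0.png",P[:,:,::-1])
    for n in ["flange","nut","mark","wrench_head","wrench_handle","worm_crest","jaw_face","grease_jar"]:
        r=spot_point(cam,n)
        if r:
            p=r[0]["pixel"]; q=dep(cam,p,D,c); print(cam,n,round(r[0]["conf"],2),np.round(p,1),None if q is None else np.round(q,4))
print(arm.get_obs())
E
python3 a.py
```

```text
scene flange 0.58 [356.6 287.6] [0.615  0.0987 0.0298]
scene nut 0.74 [362.3 274.4] [0.5911 0.1047 0.0423]
scene wrench_head 0.96 [355.1 273.4] [0.5922 0.0912 0.0429]
scene wrench_handle 0.65 [279.2 281.7] [ 0.6456 -0.0412  0.0437]
scene worm_crest 0.56 [333.7 274.1] [0.6048 0.0528 0.0447]
scene grease_jar 0.98 [465.2 235.2] [0.4116 0.2938 0.0235]
side flange 0.97 [290.  299.3] [0.574  0.1262 0.0273]
side nut 0.71 [288.8 299.6] [0.5766 0.1271 0.0269]
side wrench_head 0.97 [288.2 286.5] [0.5811 0.1029 0.0426]
side wrench_handle 0.71 [272.8 236.4] [ 0.6433 -0.0424  0.0431]
side worm_crest 0.79 [276.3 266. ] [0.6187 0.046  0.0408]
side jaw_face 0.41 [282.1 287.1] [0.5946 0.1052 0.0413]
side grease_jar 0.58 [367.1 386.1] [0.3883 0.324  0.0408]
wrist flange 0.84 [294.4 108.1] [0.585  0.0931 0.0458]
wrist nut 0.8 [289.4 108.7] [0.5806 0.0926 0.0462]
wrist mark 0.54 [305.3  98.6] [0.5944 0.1015 0.044 ]
wrist wrench_handle 0.72 [289.6 105. ] [0.5808 0.0958 0.0462]
wrist worm_crest 0.62 [322.3 156.1] [0.6093 0.0506 0.0469]
wrist jaw_face 0.88 [308.3  97.9] [0.5969 0.1031 0.0298]
{'clock': 1.35, 'joints': array([-1.15113437e-01,  3.58790094e-01,  1.51043031e+00,  2.36975218e-05,
        1.27252445e+00, -1.15117712e-01]), 'qd': array([ 0.00045789,  0.00215829, -0.00168967,  0.00130821,  0.00080189,
        0.00043264]), 'joint_efforts': array([-3.08313847e-04, -5.27592015e+01, -2.79049999e+01, -2.37855165e-04,
        1.79476268e-03,  2.15664159e-05]), 'eef_pos': array([ 5.99943332e-01, -6.78782097e-07,  2.31261121e-01]), 'tcp_rot': array([ 7.07107730e-01,  7.07105828e-01, -3.83993944e-05, -6.66715438e-05]), 'contact_force': array([ 0.4577693 , -0.21498681,  0.01286529]), 'moment': array([0.02591014, 0.00164001, 0.01174627]), 'grip_force': 0.0, 'gripper_width': 0.0856248350703749}
```

View pics/wrist0.png

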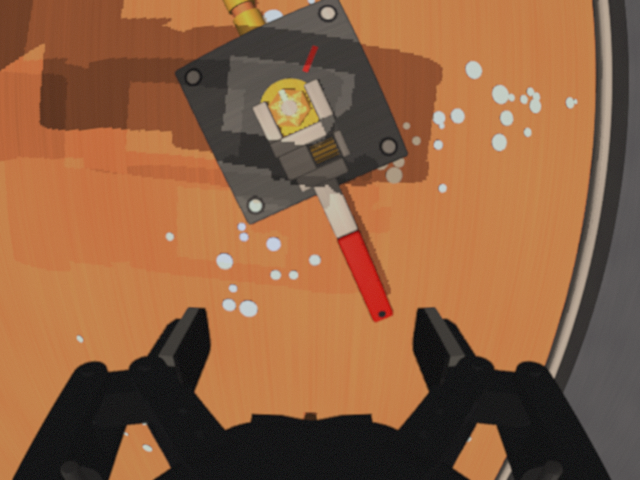

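View pics/scene0.png

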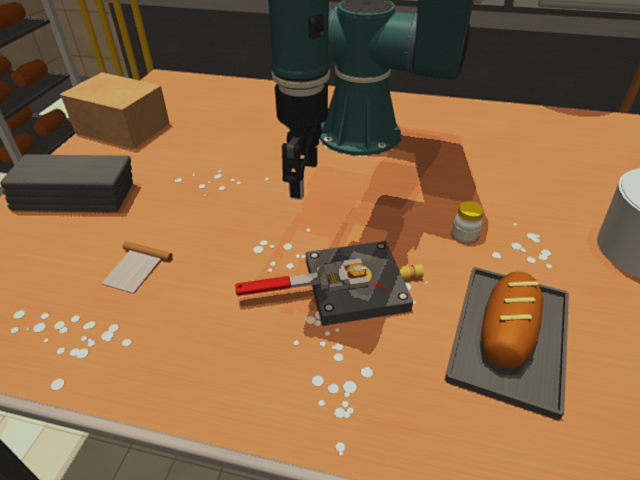

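The wrist view shows the nut at about (290,108), the worm at (325,152), the handle centre at (365,275) and the red mark at (311,58). The mark is about 45° clockwise of the stripe. The scene view shows the jar, tray and scraper well clear of the wrench. I'll move above the worm, aligned with the wrench.

Emit:
step_arm(increments=[{"wz": -8,"x": 0.018,"y": 0.003,"z": 0.035},{"wz": -16,"x": 0.036,"y": 0.006,"z": 0.075},{"wz": -23,"x": 0.052,"y": 0.01,"z": 0.105},{"wz": -23,"x": 0.052,"y": 0.01,"z": 0.105},{"wz": -23,"x": 0.052,"y": 0.01,"z": 0.105},{"wz": -23,"x": 0.052,"y": 0.01,"z": 0.105},{"wz": -23,"x": 0.052,"y": 0.01,"z": 0.105},{"wz": -23,"x": 0.052,"y": 0.01,"z": 0.105},{"wz": -23,"x": 0.052,"y": 0.01,"z": 0.105},{"wz": -23,"x": 0.052,"y": 0.01,"z": 0.105}])

```text
$.increments[0]: bad value
```

```bash
cat > b.py <<'E'
from h import *
import sys
cam="wrist"; tag=sys.argv[1]; zf=float(sys.argv[2]) # flange top
c=get_calibration(cam); o=arm.get_obs(); P,D=camera(cam); cv2.imwrite(f"pics/w{tag}.png",P[:,:,::-1])
Z=dict(nut=0,flange=-.03,mark=0,wrench_head=.007,wrench_handle=.008,worm_crest=.018,worm=.0095,jaw_face=.007,jaw=0,fixed_jaw=0)
for n in Z:
    r=spot_point(cam,n)
    if r:
        p=r[0]["pixel"]; q=dep(cam,p,D,c); print(n,round(r[0]["conf"],2),np.round(p,1),"dep",None if q is None else np.round(q,4),"atz",np.round(atz(cam,p,zf+Z[n],c),4))
for n in ["flange","wrench_handle"]:
    r=silhouettes(cam,n)
    if r:
        m=r[0]["mask"]; v,u=np.nonzero(m); K=1
        pts=np.array([atz(cam,(a,b),zf+(.012 if n!="flange" else 0),c) for a,b in zip(u[::7],v[::7])])
        h=np.array([dep(cam,(a,b),D,c)[2] for a,b in zip(u[::37],v[::37]) if D[b,a]>0])
        print(n,len(u),"minrect",cv2.minAreaRect((pts[:,:2]*1000).astype(np.float32)),"z pct",np.round(np.percentile(h,[10,30,50,70,90]),4))
print(o["clock"],o["eef_pos"],R.from_quat(o["tcp_rot"]).as_matrix().round(4).tolist(),o["contact_force"],o["gripper_width"])
E
python3 b.py 1 0.0285
```

```text
nut 0.8 [289.4 105.3] dep [0.5806 0.0956 0.0464] atz [0.5796 0.0964 0.0285]
flange 0.86 [292.7 108.3] dep [0.5835 0.0929 0.0465] atz [ 0.5812  0.0947 -0.0015]
worm_crest 0.69 [323.5 153.6] dep [0.6104 0.0527 0.046 ] atz [0.6103 0.0528 0.0465]
worm 0.82 [324.1 149.9] dep [0.6108 0.0561 0.0467] atz [0.6111 0.0554 0.038 ]
jaw_face 0.73 [306.3  98.8] dep [0.5951 0.1022 0.0314] atz [0.5951 0.1019 0.0355]
jaw 0.96 [309.4  98.1] dep [0.5979 0.1028 0.0318] atz [0.5979 0.103  0.0285]
flange 27921 minrect ((571.825927734375, 112.32470703125), (169.8126678466797, 210.35121154785156), 24.424591064453125) z pct [0.0287 0.029  0.0291 0.0293 0.0298]
wrench_handle 8291 minrect ((627.3532104492188, -2.6706695556640625), (63.36368179321289, 244.86892700195312), 25.478628158569336) z pct [0.0409 0.0426 0.043  0.0434 0.0447]
1.35 [ 5.99943332e-01 -6.78782097e-07  2.31261121e-01] [[0.0, 1.0, -0.0001], [1.0, -0.0, 0.0], [0.0, -0.0001, -1.0]] [ 0.4577693  -0.21498681  0.01286529] 0.0856248350703749
```

View pics/w1.png

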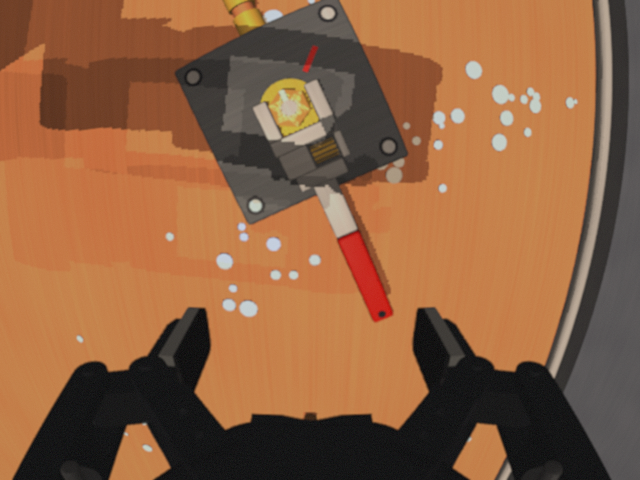

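The view hasn't changed because the rows were refused: every row needs all of its fields.

Emit:
step_arm(increments=[{"wx": 0,"wy": 0,"wz": -8,"x": 0.018,"y": 0.003,"z": 0.035,"grip": 0.085},{"wx": 0,"wy": 0,"wz": -16,"x": 0.036,"y": 0.006,"z": 0.075,"grip": 0.085},{"wx": 0,"wy": 0,"wz": -24.5,"x": 0.052,"y": 0.01,"z": 0.105,"grip": 0.085},{"wx": 0,"wy": 0,"wz": -24.5,"x": 0.052,"y": 0.01,"z": 0.105,"grip": 0.085},{"wx": 0,"wy": 0,"wz": -24.5,"x": 0.052,"y": 0.01,"z": 0.105,"grip": 0.085},{"wx": 0,"wy": 0,"wz": -24.5,"x": 0.052,"y": 0.01,"z": 0.105,"grip": 0.085},{"wx": 0,"wy": 0,"wz": -24.5,"x": 0.052,"y": 0.01,"z": 0.105,"grip": 0.085},{"wx": 0,"wy": 0,"wz": -24.5,"x": 0.052,"y": 0.01,"z": 0.105,"grip": 0.085},{"wx": 0,"wy": 0,"wz": -24.5,"x": 0.052,"y": 0.01,"z": 0.105,"grip": 0.085},{"wx": 0,"wy": 0,"wz": -24.5,"x": 0.052,"y": 0.01,"z": 0.105,"grip": 0.085}], grip_force=20)

```text
clock: 3.25
eef_pos: [0.6099, 0.052, 0.1263]
tcp_rot: [0.541, 0.841, -0.0, -0.0]
contact_force: [0.4, 0.1, -0.0]
gripper_width: 0.085
grip_force: 0.0
```

```bash
python3 b.py 2 0.0291
```

```text
nut 0.58 [296.9 165. ] dep [0.5792 0.0982 0.0459] atz [0.5794 0.0962 0.0291]
flange 0.62 [297.3 163.7] dep [0.5791 0.099  0.046 ] atz [ 0.5797  0.0935 -0.0009]
wrench_head 0.21 [326.4 167. ] dep [0.5972 0.103  0.0307] atz [0.5967 0.1035 0.0361]
wrench_handle 0.93 [302.5 362.8] dep [ 0.6409 -0.0321  0.0447] atz [ 0.6431 -0.0375  0.0371]
worm_crest 0.56 [314.  252.8] dep [0.6119 0.0514 0.046 ] atz [0.6117 0.0518 0.0471]
worm 0.97 [314.9 242.9] dep [0.6096 0.0579 0.0466] atz [0.6108 0.0555 0.0386]
jaw_face 0.91 [326.9 171.4] dep [0.5978 0.1016 0.0403] atz [0.5982 0.1011 0.0361]
flange 51915 minrect ((574.0799560546875, 107.07345581054688), (168.00839233398438, 196.36990356445312), 24.557462692260742) z pct [0.0288 0.029  0.0291 0.0293 0.0298]
wrench_handle 13343 minrect ((620.3065185546875, 8.23736572265625), (62.46485137939453, 219.6334228515625), 24.228792190551758) z pct [0.041  0.0425 0.043  0.0432 0.0446]
3.25 [0.60991714 0.0519573  0.12629237] [[-0.4145, 0.91, -0.0002], [0.91, 0.4145, 0.0], [0.0001, -0.0001, -1.0]] [ 0.4391021   0.11765197 -0.0248185 ] 0.08497476782674276
```

View pics/w2.png

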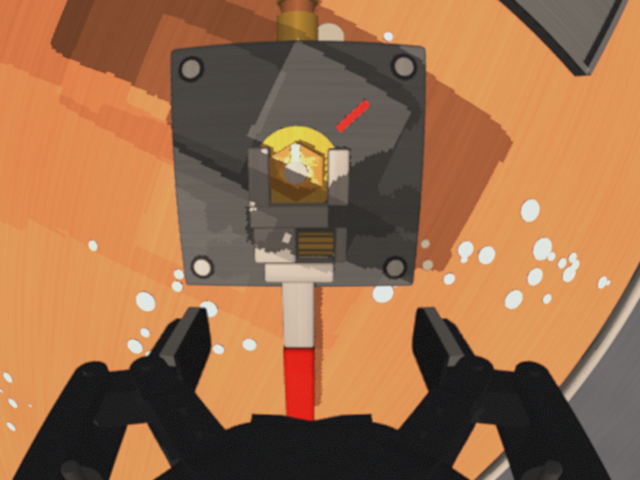

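The close view shows the worm centre at (315,243), the nut at (297,172) and the mark at (353,116). The wrench is vertical in the image, so the tool is aligned with it. Next I'll close the fingers and come down just behind the worm's crest.

Emit:
step_arm(increments=[{"wx": 0,"wy": 0,"wz": 0,"x": -0.0035,"y": 0.002,"z": 0.02,"grip": 0},{"wx": 0,"wy": 0,"wz": 0,"x": -0.0035,"y": 0.002,"z": 0.04,"grip": 0},{"wx": 0,"wy": 0,"wz": 0,"x": -0.0035,"y": 0.002,"z": 0.055,"grip": 0},{"wx": 0,"wy": 0,"wz": 0,"x": -0.0035,"y": 0.002,"z": 0.06,"grip": 0},{"wx": 0,"wy": 0,"wz": 0,"x": -0.0035,"y": 0.002,"z": 0.065,"grip": 0},{"wx": 0,"wy": 0,"wz": 0,"x": -0.0035,"y": 0.002,"z": 0.07,"grip": 0},{"wx": 0,"wy": 0,"wz": 0,"x": -0.0035,"y": 0.002,"z": 0.073,"grip": 0},{"wx": 0,"wy": 0,"wz": 0,"x": -0.0035,"y": 0.002,"z": 0.074,"grip": 0},{"wx": 0,"wy": 0,"wz": 0,"x": -0.0035,"y": 0.002,"z": 0.075,"grip": 0},{"wx": 0,"wy": 0,"wz": 0,"x": -0.0035,"y": 0.002,"z": 0.075,"grip": 0}])

```text
clock: 5.15
eef_pos: [0.6133, 0.0497, 0.0514]
tcp_rot: [0.541, 0.841, 0.0, 0.0]
contact_force: [0.4, -0.3, 0.1]
gripper_width: -0.0
grip_force: 0.0
```

```bash
cat > o.py <<'E'
from h import *
import sys
o=arm.get_obs(); M=R.from_quat(o["tcp_rot"]).as_matrix()
print(round(o["clock"],2),"pos",o["eef_pos"].round(5),"F tool",(M.T@o["contact_force"]).round(2),"Fw",o["contact_force"].round(2),"yaw of tool x",np.degrees(np.arctan2(M[1,0],M[0,0])).round(2),"w",round(o["gripper_width"],4),o["grip_force"])
if len(sys.argv)>1:
    P,D=camera("wrist"); cv2.imwrite(f"pics/{sys.argv[1]}.png",P[:,:,::-1])
E
python3 o.py w3
```

```text
5.15 pos [0.6133  0.04965 0.05139] F tool [-0.41  0.22 -0.14] Fw [ 0.37 -0.28  0.14] yaw of tool x 114.5 w -0.0 0.0
```

View pics/w3.png

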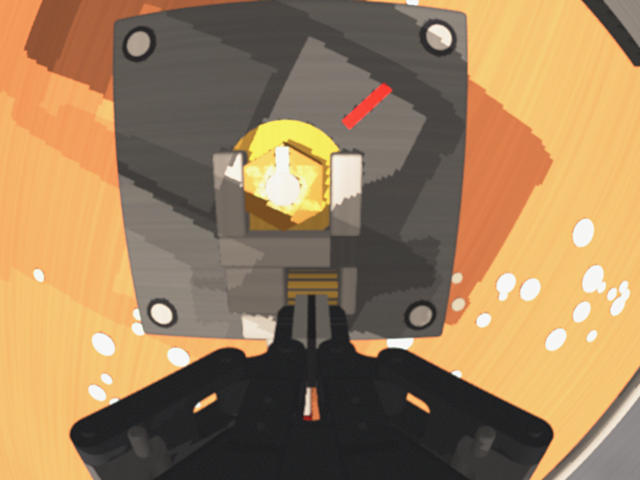

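```bash
python3 - <<'E'
from h import *
o=arm.get_obs(); M=R.from_quat(o["tcp_rot"]).as_matrix(); t=o["eef_pos"]
for n,px,z in [("tipfront",(312,296),t[2]),("wormfront",(313,268),.0431),("wormmid",(313,286),.0471),("nutL",(244,190),.0451),("nutR",(330,190),.0451),("fixed",(244,190),.0431),("jaw",(331,190),.0431),("nutcorner front",(285,143),.0451),("markin",(346,126),.0291),("markout",(388,88),.0291),("stripe0",(283,185),.0451),("mouth bottom",(285,236),.0431)]:
    print(n,((M.T@(atz("wrist",px,z)-t))*1000).round(1))
E
```

```text
tipfront [ 8.3  0.1 -0. ]
wormfront [18.   0.5  8.3]
wormmid [11.1  0.5  4.3]
nutL [ 53.3 -28.    6.3]
nutR [53.1  7.4  6.3]
fixed [ 53.  -28.4   8.3]
jaw [52.7  7.9  8.3]
nutcorner front [ 72.4 -10.7   6.3]
markin [79.2 15.  22.3]
markout [97.  33.6 22.3]
stripe0 [ 55.2 -11.8   6.3]
mouth bottom [ 32.8 -11.5   8.3]
```

The worm's crest is about 11 mm ahead of the TCP, and the mouth is about 36 mm wide, so the jaw has roughly 4 mm to close. I'll advance 5.5 mm and creep down.

Emit:
step_arm(increments=[{"wx": 0,"wy": 0,"wz": 0,"x": 0.003,"y": 0,"z": 0,"grip": 0},{"wx": 0,"wy": 0,"wz": 0,"x": 0.0055,"y": 0,"z": 0.0005,"grip": 0},{"wx": 0,"wy": 0,"wz": 0,"x": 0.0055,"y": 0,"z": 0.001,"grip": 0},{"wx": 0,"wy": 0,"wz": 0,"x": 0.0055,"y": 0,"z": 0.0015,"grip": 0},{"wx": 0,"wy": 0,"wz": 0,"x": 0.0055,"y": 0,"z": 0.002,"grip": 0},{"wx": 0,"wy": 0,"wz": 0,"x": 0.0055,"y": 0,"z": 0.0025,"grip": 0},{"wx": 0,"wy": 0,"wz": 0,"x": 0.0055,"y": 0,"z": 0.003,"grip": 0},{"wx": 0,"wy": 0,"wz": 0,"x": 0.0055,"y": 0,"z": 0.0032,"grip": 0},{"wx": 0,"wy": 0,"wz": 0,"x": 0.0055,"y": 0,"z": 0.0034,"grip": 0},{"wx": 0,"wy": 0,"wz": 0,"x": 0.0055,"y": 0,"z": 0.0036,"grip": 0}])

```text
clock: 6.45
eef_pos: [0.611, 0.0547, 0.0477]
tcp_rot: [0.541, 0.841, -0.0, -0.0]
contact_force: [-0.6, -0.4, -0.7]
gripper_width: -0.0002
grip_force: 0.0
```

```bash
python3 o.py
```

```text
6.45 pos [0.61098 0.05465 0.04767] F tool [-0.13 -0.71  0.72] Fw [-0.59 -0.41 -0.72] yaw of tool x 114.5 w -0.0002 0.0
```

Emit:
step_arm(increments=[{"wx": 0,"wy": 0,"wz": 0,"x": 0,"y": 0,"z": 0.0001,"grip": 0},{"wx": 0,"wy": 0,"wz": 0,"x": 0,"y": 0,"z": 0.0002,"grip": 0},{"wx": 0,"wy": 0,"wz": 0,"x": 0,"y": 0,"z": 0.0003,"grip": 0},{"wx": 0,"wy": 0,"wz": 0,"x": 0,"y": 0,"z": 0.0004,"grip": 0},{"wx": 0,"wy": 0,"wz": 0,"x": 0,"y": 0,"z": 0.0005,"grip": 0},{"wx": 0,"wy": 0,"wz": 0,"x": 0,"y": 0,"z": 0.0006,"grip": 0},{"wx": 0,"wy": 0,"wz": 0,"x": 0,"y": 0,"z": 0.0007,"grip": 0},{"wx": 0,"wy": 0,"wz": 0,"x": 0,"y": 0,"z": 0.0008,"grip": 0},{"wx": 0,"wy": 0,"wz": 0,"x": 0,"y": 0,"z": 0.0008,"grip": 0},{"wx": 0,"wy": 0,"wz": 0,"x": 0,"y": 0,"z": 0.0008,"grip": 0}])

```text
clock: 7.7
eef_pos: [0.6109, 0.0546, 0.0469]
tcp_rot: [0.541, 0.841, -0.0, -0.0]
contact_force: [0.3, -0.8, 0.6]
gripper_width: -0.0
grip_force: 0.0
```

```bash
python3 o.py
```

```text
7.7 pos [0.61094 0.05465 0.04687] F tool [-0.88 -0.05 -0.57] Fw [ 0.32 -0.83  0.57] yaw of tool x 114.5 w -0.0 0.0
```

Emit:
step_arm(increments=[{"wx": 0,"wy": 0,"wz": 0,"x": 0,"y": 0,"z": 0.0001,"grip": 0},{"wx": 0,"wy": 0,"wz": 0,"x": 0,"y": 0,"z": 0.0002,"grip": 0},{"wx": 0,"wy": 0,"wz": 0,"x": 0,"y": 0,"z": 0.0003,"grip": 0},{"wx": 0,"wy": 0,"wz": 0,"x": 0,"y": 0,"z": 0.0004,"grip": 0},{"wx": 0,"wy": 0,"wz": 0,"x": 0,"y": 0,"z": 0.0005,"grip": 0},{"wx": 0,"wy": 0,"wz": 0,"x": 0,"y": 0,"z": 0.0006,"grip": 0},{"wx": 0,"wy": 0,"wz": 0,"x": 0,"y": 0,"z": 0.0006,"grip": 0},{"wx": 0,"wy": 0,"wz": 0,"x": 0,"y": 0,"z": 0.0006,"grip": 0},{"wx": 0,"wy": 0,"wz": 0,"x": 0,"y": 0,"z": 0.0006,"grip": 0},{"wx": 0,"wy": 0,"wz": 0,"x": 0,"y": 0,"z": 0.0006,"grip": 0}])

```text
clock: 8.95
eef_pos: [0.611, 0.0546, 0.0464]
tcp_rot: [0.541, 0.841, -0.0, -0.0]
contact_force: [-0.3, 0.3, 3.4]
gripper_width: -0.0
grip_force: 1.8
```

```bash
python3 o.py
```

```text
8.95 pos [0.61097 0.05463 0.04637] F tool [ 0.36 -0.16 -3.44] Fw [-0.29  0.26  3.44] yaw of tool x 114.5 w -0.0 1.8264898471534252
```

Contact, at 3.4 N. I'll press about 0.2 mm more, then check.

Emit:
step_arm(increments=[{"wx": 0,"wy": 0,"wz": 0,"x": 0,"y": 0,"z": 0.0001,"grip": 0},{"wx": 0,"wy": 0,"wz": 0,"x": 0,"y": 0,"z": 0.0002,"grip": 0},{"wx": 0,"wy": 0,"wz": 0,"x": 0,"y": 0,"z": 0.0002,"grip": 0},{"wx": 0,"wy": 0,"wz": 0,"x": 0.0005,"y": 0,"z": 0.0002,"grip": 0},{"wx": 0,"wy": 0,"wz": 0,"x": 0.001,"y": 0,"z": 0.0002,"grip": 0},{"wx": 0,"wy": 0,"wz": 0,"x": 0.0015,"y": 0,"z": 0.0002,"grip": 0},{"wx": 0,"wy": 0,"wz": 0,"x": 0.002,"y": 0,"z": 0.0002,"grip": 0},{"wx": 0,"wy": 0,"wz": 0,"x": 0.0025,"y": 0,"z": 0.0002,"grip": 0},{"wx": 0,"wy": 0,"wz": 0,"x": 0.003,"y": 0,"z": 0.0002,"grip": 0},{"wx": 0,"wy": 0,"wz": 0,"x": 0.0035,"y": 0,"z": 0.0002,"grip": 0}])

```text
clock: 10.2
eef_pos: [0.6099, 0.0572, 0.0463]
tcp_rot: [0.541, 0.841, -0.0, 0.001]
contact_force: [-0.8, -2.7, 5.7]
gripper_width: -0.0001
grip_force: 2.6
```

```bash
python3 o.py
```

```text
10.2 pos [0.6099  0.05716 0.04634] F tool [-2.09 -1.86 -5.7 ] Fw [-0.83 -2.67  5.7 ] yaw of tool x 114.51 w -0.0001 2.5869276747107506
```

Pressure is 5.7 N and drag is about 2 N, so the worm is rolling. I'll continue the stroke.

Emit:
step_arm(increments=[{"wx": 0,"wy": 0,"wz": 0,"x": 0.001,"y": 0,"z": 0,"grip": 0},{"wx": 0,"wy": 0,"wz": 0,"x": 0.002,"y": 0,"z": 0,"grip": 0},{"wx": 0,"wy": 0,"wz": 0,"x": 0.003,"y": 0,"z": 0,"grip": 0},{"wx": 0,"wy": 0,"wz": 0,"x": 0.004,"y": 0,"z": 0,"grip": 0},{"wx": 0,"wy": 0,"wz": 0,"x": 0.005,"y": 0,"z": 0,"grip": 0},{"wx": 0,"wy": 0,"wz": 0,"x": 0.006,"y": 0,"z": 0,"grip": 0},{"wx": 0,"wy": 0,"wz": 0,"x": 0.007,"y": 0,"z": 0,"grip": 0},{"wx": 0,"wy": 0,"wz": 0,"x": 0.008,"y": 0,"z": 0,"grip": 0},{"wx": 0,"wy": 0,"wz": 0,"x": 0.009,"y": 0,"z": 0,"grip": 0},{"wx": 0,"wy": 0,"wz": 0,"x": 0.0095,"y": 0,"z": 0,"grip": 0}])

```text
clock: 11.45
eef_pos: [0.6053, 0.0667, 0.0458]
tcp_rot: [0.541, 0.841, -0.0, -0.0]
contact_force: [1.0, 0.9, -0.2]
gripper_width: 0.0002
grip_force: 0.0
```

```bash
python3 o.py w4; cat > m.py <<'E'
# mouth width: jaw faces along wrench y from a closeup, printed in tool mm
from h import *
import sys
o=arm.get_obs(); M=R.from_quat(o["tcp_rot"]).as_matrix(); t=o["eef_pos"]
P,D=camera("wrist")
for n in ["jaw_face","jaw","worm","nut","mark"]:
    r=spot_point("wrist",n)
    if r: print(n,round(r[0]["conf"],2),r[0]["pixel"])
E
python3 m.py
```

```text
11.45 pos [0.60527 0.0667  0.04582] F tool [0.39 1.32 0.2 ] Fw [ 1.04  0.9  -0.21] yaw of tool x 114.5 w 0.0002 0.0
jaw_face 0.74 [327.5, 230.8]
jaw 0.88 [326.8, 225.7]
nut 0.89 [284.9, 222.2]
```

View pics/w4.png

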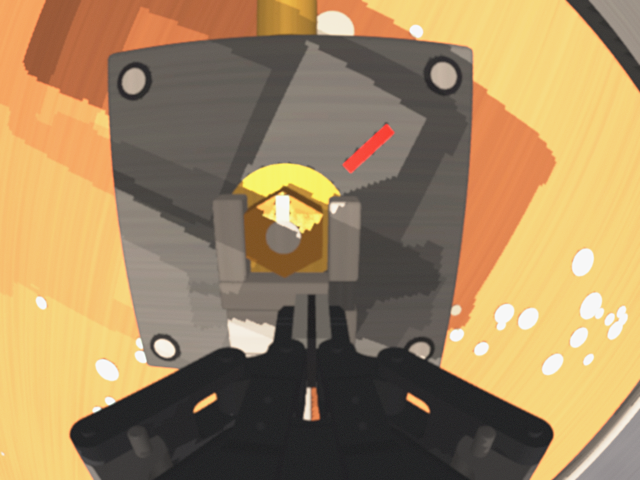

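The fingertip ran off the front of the worm, but nothing is under load. In this view the mouth is still about 85 px wide (columns 245–330). I'll lift, go back and start a second stroke.

Emit:
step_arm(increments=[{"wx": 0,"wy": 0,"wz": 0,"x": 0,"y": 0,"z": -0.004,"grip": 0},{"wx": 0,"wy": 0,"wz": 0,"x": -0.007,"y": 0,"z": -0.004,"grip": 0},{"wx": 0,"wy": 0,"wz": 0,"x": -0.0145,"y": 0,"z": -0.004,"grip": 0},{"wx": 0,"wy": 0,"wz": 0,"x": -0.0145,"y": 0,"z": -0.002,"grip": 0},{"wx": 0,"wy": 0,"wz": 0,"x": -0.0145,"y": 0,"z": -0.001,"grip": 0},{"wx": 0,"wy": 0,"wz": 0,"x": -0.0145,"y": 0,"z": -0.0006,"grip": 0},{"wx": 0,"wy": 0,"wz": 0,"x": -0.0145,"y": 0,"z": -0.0003,"grip": 0},{"wx": 0,"wy": 0,"wz": 0,"x": -0.0145,"y": 0,"z": -0.0001,"grip": 0},{"wx": 0,"wy": 0,"wz": 0,"x": -0.0145,"y": 0,"z": 0,"grip": 0},{"wx": 0,"wy": 0,"wz": 0,"x": -0.0145,"y": 0,"z": 0,"grip": 0}])

```text
clock: 13.05
eef_pos: [0.6114, 0.0533, 0.0463]
tcp_rot: [0.541, 0.841, -0.0, -0.0]
contact_force: [-2.5, -0.5, 5.6]
gripper_width: -0.0001
grip_force: 2.6
```

```bash
python3 o.py
```

```text
13.05 pos [0.61135 0.05333 0.04635] F tool [ 0.55 -2.46 -5.64] Fw [-2.47 -0.52  5.64] yaw of tool x 114.5 w -0.0001 2.595568411052227
```

Emit:
step_arm(increments=[{"wx": 0,"wy": 0,"wz": 0,"x": 0.001,"y": 0,"z": 0,"grip": 0},{"wx": 0,"wy": 0,"wz": 0,"x": 0.002,"y": 0,"z": 0,"grip": 0},{"wx": 0,"wy": 0,"wz": 0,"x": 0.003,"y": 0,"z": 0,"grip": 0},{"wx": 0,"wy": 0,"wz": 0,"x": 0.004,"y": 0,"z": 0,"grip": 0},{"wx": 0,"wy": 0,"wz": 0,"x": 0.005,"y": 0,"z": 0,"grip": 0},{"wx": 0,"wy": 0,"wz": 0,"x": 0.006,"y": 0,"z": 0,"grip": 0},{"wx": 0,"wy": 0,"wz": 0,"x": 0.007,"y": 0,"z": 0,"grip": 0},{"wx": 0,"wy": 0,"wz": 0,"x": 0.008,"y": 0,"z": 0,"grip": 0},{"wx": 0,"wy": 0,"wz": 0,"x": 0.009,"y": 0,"z": 0,"grip": 0},{"wx": 0,"wy": 0,"wz": 0,"x": 0.0095,"y": 0,"z": 0,"grip": 0}])

```text
clock: 14.3
eef_pos: [0.608, 0.0618, 0.0463]
tcp_rot: [0.541, 0.841, 0.0, 0.0]
contact_force: [-0.4, -2.5, 5.6]
gripper_width: 0.0002
grip_force: 2.5
```

```bash
python3 o.py; python3 m.py
```

```text
14.3 pos [0.60797 0.06185 0.0463 ] F tool [-2.12 -1.38 -5.56] Fw [-0.38 -2.5   5.56] yaw of tool x 114.5 w 0.0002 2.46261153370142
jaw_face 0.95 [324.2, 215.3]
jaw 0.56 [325.0, 212.6]
nut 0.91 [283.1, 212.1]
```

Still rolling, at 5.6 N pressure and 2.1 N drag. Third stroke.

Emit:
step_arm(increments=[{"wx": 0,"wy": 0,"wz": 0,"x": 0,"y": 0,"z": -0.004,"grip": 0},{"wx": 0,"wy": 0,"wz": 0,"x": -0.005,"y": 0,"z": -0.004,"grip": 0},{"wx": 0,"wy": 0,"wz": 0,"x": -0.01,"y": 0,"z": -0.004,"grip": 0},{"wx": 0,"wy": 0,"wz": 0,"x": -0.01,"y": 0,"z": -0.002,"grip": 0},{"wx": 0,"wy": 0,"wz": 0,"x": -0.01,"y": 0,"z": -0.001,"grip": 0},{"wx": 0,"wy": 0,"wz": 0,"x": -0.01,"y": 0,"z": -0.0006,"grip": 0},{"wx": 0,"wy": 0,"wz": 0,"x": -0.01,"y": 0,"z": -0.0003,"grip": 0},{"wx": 0,"wy": 0,"wz": 0,"x": -0.01,"y": 0,"z": -0.0001,"grip": 0},{"wx": 0,"wy": 0,"wz": 0,"x": -0.01,"y": 0,"z": 0,"grip": 0},{"wx": 0,"wy": 0,"wz": 0,"x": -0.01,"y": 0,"z": 0,"grip": 0}])

```text
clock: 15.85
eef_pos: [0.6116, 0.0529, 0.0463]
tcp_rot: [0.541, 0.841, -0.0, -0.0]
contact_force: [-1.8, -0.5, 5.5]
gripper_width: 0.0005
grip_force: 2.6
```

Emit:
step_arm(increments=[{"wx": 0,"wy": 0,"wz": 0,"x": 0.001,"y": 0,"z": 0,"grip": 0},{"wx": 0,"wy": 0,"wz": 0,"x": 0.002,"y": 0,"z": 0,"grip": 0},{"wx": 0,"wy": 0,"wz": 0,"x": 0.003,"y": 0,"z": 0,"grip": 0},{"wx": 0,"wy": 0,"wz": 0,"x": 0.004,"y": 0,"z": 0,"grip": 0},{"wx": 0,"wy": 0,"wz": 0,"x": 0.005,"y": 0,"z": 0,"grip": 0},{"wx": 0,"wy": 0,"wz": 0,"x": 0.006,"y": 0,"z": 0,"grip": 0},{"wx": 0,"wy": 0,"wz": 0,"x": 0.007,"y": 0,"z": 0,"grip": 0},{"wx": 0,"wy": 0,"wz": 0,"x": 0.008,"y": 0,"z": 0,"grip": 0},{"wx": 0,"wy": 0,"wz": 0,"x": 0.009,"y": 0,"z": 0,"grip": 0},{"wx": 0,"wy": 0,"wz": 0,"x": 0.01,"y": 0,"z": 0,"grip": 0}])

```text
clock: 17.1
eef_pos: [0.608, 0.0617, 0.0463]
tcp_rot: [0.541, 0.841, 0.0, 0.0]
contact_force: [-1.1, -2.9, 4.7]
gripper_width: 0.0002
grip_force: 2.4
```

```bash
python3 o.py w5; python3 m.py
```

```text
17.1 pos [0.60797 0.06175 0.04629] F tool [-2.2  -2.22 -4.7 ] Fw [-1.11 -2.93  4.7 ] yaw of tool x 114.5 w 0.0002 2.391216941177845
jaw_face 0.8 [323.1, 218.0]
jaw 0.89 [321.0, 214.5]
nut 0.58 [285.9, 211.3]
```

View pics/w5.png

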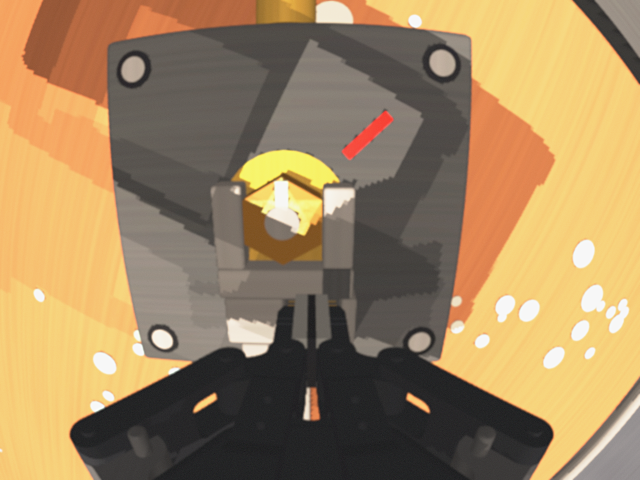

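The mouth now spans columns 245–323 or so, about 33 mm wide, so roughly 1 mm is left. Next stroke gently, in halves.

Emit:
step_arm(increments=[{"wx": 0,"wy": 0,"wz": 0,"x": 0,"y": 0,"z": -0.004,"grip": 0},{"wx": 0,"wy": 0,"wz": 0,"x": -0.005,"y": 0,"z": -0.004,"grip": 0},{"wx": 0,"wy": 0,"wz": 0,"x": -0.01,"y": 0,"z": -0.004,"grip": 0},{"wx": 0,"wy": 0,"wz": 0,"x": -0.01,"y": 0,"z": -0.002,"grip": 0},{"wx": 0,"wy": 0,"wz": 0,"x": -0.01,"y": 0,"z": -0.001,"grip": 0},{"wx": 0,"wy": 0,"wz": 0,"x": -0.01,"y": 0,"z": -0.0006,"grip": 0},{"wx": 0,"wy": 0,"wz": 0,"x": -0.01,"y": 0,"z": -0.0003,"grip": 0},{"wx": 0,"wy": 0,"wz": 0,"x": -0.01,"y": 0,"z": -0.0001,"grip": 0},{"wx": 0,"wy": 0,"wz": 0,"x": -0.01,"y": 0,"z": 0,"grip": 0},{"wx": 0,"wy": 0,"wz": 0,"x": -0.01,"y": 0,"z": 0,"grip": 0}])

```text
clock: 18.7
eef_pos: [0.6116, 0.0529, 0.0463]
tcp_rot: [0.541, 0.841, -0.0, -0.0]
contact_force: [-2.7, -0.4, 5.7]
gripper_width: -0.0002
grip_force: 2.6
```

Emit:
step_arm(increments=[{"wx": 0,"wy": 0,"wz": 0,"x": 0.0005,"y": 0,"z": 0,"grip": 0},{"wx": 0,"wy": 0,"wz": 0,"x": 0.001,"y": 0,"z": 0,"grip": 0},{"wx": 0,"wy": 0,"wz": 0,"x": 0.0015,"y": 0,"z": 0,"grip": 0},{"wx": 0,"wy": 0,"wz": 0,"x": 0.002,"y": 0,"z": 0,"grip": 0},{"wx": 0,"wy": 0,"wz": 0,"x": 0.0025,"y": 0,"z": 0,"grip": 0},{"wx": 0,"wy": 0,"wz": 0,"x": 0.003,"y": 0,"z": 0,"grip": 0},{"wx": 0,"wy": 0,"wz": 0,"x": 0.0035,"y": 0,"z": 0,"grip": 0},{"wx": 0,"wy": 0,"wz": 0,"x": 0.004,"y": 0,"z": 0,"grip": 0},{"wx": 0,"wy": 0,"wz": 0,"x": 0.0045,"y": 0,"z": 0,"grip": 0},{"wx": 0,"wy": 0,"wz": 0,"x": 0.005,"y": 0,"z": 0,"grip": 0}])

```text
clock: 19.95
eef_pos: [0.6099, 0.0567, 0.0463]
tcp_rot: [0.541, 0.841, -0.0, 0.0]
contact_force: [-2.6, -3.1, 5.3]
gripper_width: -0.0001
grip_force: 2.7
```

```bash
python3 o.py
```

```text
19.95 pos [0.60986 0.05674 0.04633] F tool [-1.74 -3.65 -5.3 ] Fw [-2.6  -3.09  5.31] yaw of tool x 114.52 w -0.0001 2.6705795153975487
```

Emit:
step_arm(increments=[{"wx": 0,"wy": 0,"wz": 0,"x": 0.0005,"y": 0,"z": 0,"grip": 0},{"wx": 0,"wy": 0,"wz": 0,"x": 0.001,"y": 0,"z": 0,"grip": 0},{"wx": 0,"wy": 0,"wz": 0,"x": 0.0015,"y": 0,"z": 0,"grip": 0},{"wx": 0,"wy": 0,"wz": 0,"x": 0.002,"y": 0,"z": 0,"grip": 0},{"wx": 0,"wy": 0,"wz": 0,"x": 0.0025,"y": 0,"z": 0,"grip": 0},{"wx": 0,"wy": 0,"wz": 0,"x": 0.003,"y": 0,"z": 0,"grip": 0},{"wx": 0,"wy": 0,"wz": 0,"x": 0.0035,"y": 0,"z": 0,"grip": 0},{"wx": 0,"wy": 0,"wz": 0,"x": 0.004,"y": 0,"z": 0,"grip": 0},{"wx": 0,"wy": 0,"wz": 0,"x": 0.0045,"y": 0,"z": 0,"grip": 0},{"wx": 0,"wy": 0,"wz": 0,"x": 0.005,"y": 0,"z": 0,"grip": 0}])

```text
clock: 21.2
eef_pos: [0.6081, 0.0617, 0.0463]
tcp_rot: [0.541, 0.841, 0.0, 0.0]
contact_force: [-0.9, -2.9, 5.0]
gripper_width: -0.0004
grip_force: 2.4
```

```bash
python3 o.py w6; python3 m.py; python3 - <<'E'
import cv2
a=[cv2.imread(f"pics/{n}.png")[160:320,200:380] for n in ("w5","w6")]
cv2.imwrite("pics/c56.png",cv2.resize(cv2.hconcat(a),None,fx=2.2,fy=2.2,interpolation=cv2.INTER_NEAREST))
E
```

```text
21.2 pos [0.60813 0.06172 0.04632] F tool [-2.3  -1.98 -5.03] Fw [-0.85 -2.91  5.03] yaw of tool x 114.5 w -0.0004 2.4322962015867233
jaw_face 0.89 [320.9, 217.1]
jaw 0.94 [319.4, 215.0]
nut 0.9 [282.3, 210.6]
```

View pics/c56.png

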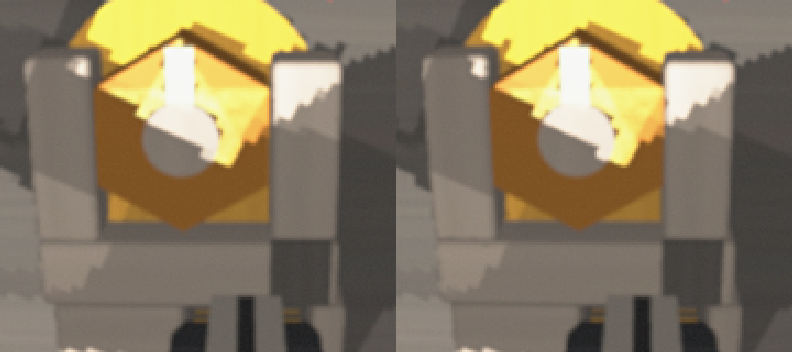

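The crop shows the jaws almost on the nut's flats. Drag hasn't clearly stalled yet, so I'll make another gentle stroke.

Emit:
step_arm(increments=[{"wx": 0,"wy": 0,"wz": 0,"x": 0,"y": 0,"z": -0.004,"grip": 0},{"wx": 0,"wy": 0,"wz": 0,"x": -0.005,"y": 0,"z": -0.004,"grip": 0},{"wx": 0,"wy": 0,"wz": 0,"x": -0.01,"y": 0,"z": -0.004,"grip": 0},{"wx": 0,"wy": 0,"wz": 0,"x": -0.01,"y": 0,"z": -0.002,"grip": 0},{"wx": 0,"wy": 0,"wz": 0,"x": -0.01,"y": 0,"z": -0.001,"grip": 0},{"wx": 0,"wy": 0,"wz": 0,"x": -0.01,"y": 0,"z": -0.0006,"grip": 0},{"wx": 0,"wy": 0,"wz": 0,"x": -0.01,"y": 0,"z": -0.0003,"grip": 0},{"wx": 0,"wy": 0,"wz": 0,"x": -0.01,"y": 0,"z": -0.0001,"grip": 0},{"wx": 0,"wy": 0,"wz": 0,"x": -0.01,"y": 0,"z": 0,"grip": 0},{"wx": 0,"wy": 0,"wz": 0,"x": -0.01,"y": 0,"z": 0,"grip": 0}])

```text
clock: 22.8
eef_pos: [0.6116, 0.0529, 0.0464]
tcp_rot: [0.541, 0.841, -0.0, -0.0]
contact_force: [-1.7, -0.4, 4.6]
gripper_width: -0.0002
grip_force: 2.6
```

Emit:
step_arm(increments=[{"wx": 0,"wy": 0,"wz": 0,"x": 0.0004,"y": 0,"z": 0,"grip": 0},{"wx": 0,"wy": 0,"wz": 0,"x": 0.0008,"y": 0,"z": 0,"grip": 0},{"wx": 0,"wy": 0,"wz": 0,"x": 0.0012,"y": 0,"z": 0,"grip": 0},{"wx": 0,"wy": 0,"wz": 0,"x": 0.0016,"y": 0,"z": 0,"grip": 0},{"wx": 0,"wy": 0,"wz": 0,"x": 0.002,"y": 0,"z": 0,"grip": 0},{"wx": 0,"wy": 0,"wz": 0,"x": 0.0024,"y": 0,"z": 0,"grip": 0},{"wx": 0,"wy": 0,"wz": 0,"x": 0.0028,"y": 0,"z": 0,"grip": 0},{"wx": 0,"wy": 0,"wz": 0,"x": 0.0032,"y": 0,"z": 0,"grip": 0},{"wx": 0,"wy": 0,"wz": 0,"x": 0.0036,"y": 0,"z": 0,"grip": 0},{"wx": 0,"wy": 0,"wz": 0,"x": 0.004,"y": 0,"z": 0,"grip": 0}])

```text
clock: 24.05
eef_pos: [0.6107, 0.0561, 0.0464]
tcp_rot: [0.541, 0.841, 0.0, 0.001]
contact_force: [-0.8, -4.6, 4.5]
gripper_width: -0.0003
grip_force: 2.4
```

```bash
python3 o.py w7; python3 m.py
```

```text
24.05 pos [0.61072 0.05608 0.04635] F tool [-3.83 -2.6  -4.46] Fw [-0.78 -4.56  4.46] yaw of tool x 114.51 w -0.0003 2.3628568276762962
jaw_face 0.89 [317.1, 201.9]
jaw 0.57 [320.5, 199.7]
worm 0.72 [313.4, 310.3]
nut 0.95 [284.5, 200.0]
```

Drag has risen to 3.8 N at 4.5 N pressure, so the worm has stopped and the jaw is snug. I'll lift off and move above the handle, opening the fingers partway.

Emit:
step_arm(increments=[{"wx": 0,"wy": 0,"wz": 0,"x": 0,"y": 0,"z": -0.015,"grip": 0},{"wx": 0,"wy": 0,"wz": 0,"x": 0,"y": 0,"z": -0.04,"grip": 0},{"wx": 0,"wy": 0,"wz": 0,"x": -0.03,"y": -0.004,"z": -0.055,"grip": 0.05},{"wx": 0,"wy": 0,"wz": 0,"x": -0.07,"y": -0.008,"z": -0.055,"grip": 0.05},{"wx": 0,"wy": 0,"wz": 0,"x": -0.101,"y": -0.012,"z": -0.055,"grip": 0.05},{"wx": 0,"wy": 0,"wz": 0,"x": -0.101,"y": -0.012,"z": -0.055,"grip": 0.05},{"wx": 0,"wy": 0,"wz": 0,"x": -0.101,"y": -0.012,"z": -0.055,"grip": 0.05},{"wx": 0,"wy": 0,"wz": 0,"x": -0.101,"y": -0.012,"z": -0.055,"grip": 0.05},{"wx": 0,"wy": 0,"wz": 0,"x": -0.101,"y": -0.012,"z": -0.055,"grip": 0.05},{"wx": 0,"wy": 0,"wz": 0,"x": -0.101,"y": -0.012,"z": -0.055,"grip": 0.05}])

```text
clock: 25.65
eef_pos: [0.641, -0.0398, 0.1011]
tcp_rot: [0.541, 0.841, 0.0, -0.0]
contact_force: [0.3, -0.9, -0.4]
gripper_width: 0.05
grip_force: 0.0
```

```bash
python3 b.py 8 0.0291; python3 o.py
```

```text
nut 0.72 [311.3   8.1] dep [0.5812 0.0906 0.0464] atz [0.5789 0.0956 0.0291]
flange 0.92 [311.9  23.7] dep [0.585  0.0829 0.0448] atz [ 0.58    0.0943 -0.0009]
wrench_head 0.41 [341.8   7.1] dep [0.5952 0.0989 0.0437] atz [0.5947 0.1014 0.0361]
wrench_handle 0.85 [314.  260.9] dep [ 0.6412 -0.037   0.0445] atz [ 0.6425 -0.0396  0.0371]
jaw_face 0.62 [339.2   9.3] dep [0.5946 0.0966 0.0453] atz [0.594  0.0995 0.0361]
jaw 0.81 [340.9  10.9] dep [0.5957 0.0965 0.0441] atz [0.5948 0.1013 0.0291]
flange 31634 minrect ((594.5770874023438, 61.804710388183594), (167.82484436035156, 99.59068298339844), 24.443370819091797) z pct [0.0288 0.029  0.0292 0.0293 0.0299]
wrench_handle 21060 minrect ((633.0462646484375, -5.0183868408203125), (61.05377960205078, 236.80865478515625), 28.741453170776367) z pct [0.041  0.0427 0.0431 0.0435 0.0446]
25.65 [ 0.64095736 -0.03978304  0.10107681] [[-0.4154, 0.9097, -0.0002], [0.9097, 0.4154, 0.0001], [0.0002, -0.0001, -1.0]] [ 0.33650661 -0.90438457 -0.41339586] 0.05004811815816163
26.3 pos [ 0.64107 -0.04045  0.10104] F tool [-0.55 -0.48  0.28] Fw [-0.21 -0.7  -0.28] yaw of tool x 114.49 w 0.0501 0.0
```

View pics/w8.png

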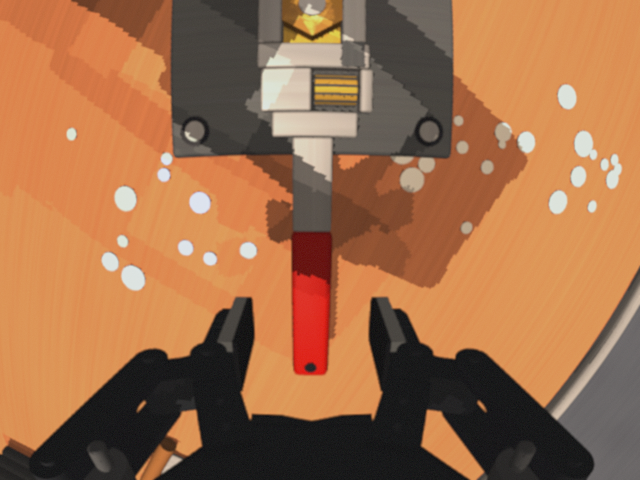

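Both jaws touch the nut at the top of the picture, and the handle is centred between the fingers at column 312 and parallel to the tool. I'll lower a loose fork over the handle.

Emit:
step_arm(increments=[{"wx": 0,"wy": 0,"wz": 0,"x": 0,"y": 0,"z": 0.03,"grip": 0.05},{"wx": 0,"wy": 0,"wz": 0,"x": 0,"y": 0,"z": 0.06,"grip": 0.05},{"wx": 0,"wy": 0,"wz": 0,"x": 0,"y": 0,"z": 0.075,"grip": 0.05},{"wx": 0,"wy": 0,"wz": 0,"x": 0,"y": 0,"z": 0.083,"grip": 0.05},{"wx": 0,"wy": 0,"wz": 0,"x": 0,"y": 0,"z": 0.083,"grip": 0.04},{"wx": 0,"wy": 0,"wz": 0,"x": 0,"y": 0,"z": 0.083,"grip": 0.032},{"wx": 0,"wy": 0,"wz": 0,"x": 0,"y": 0,"z": 0.083,"grip": 0.032},{"wx": 0,"wy": 0,"wz": 0,"x": 0,"y": 0,"z": 0.083,"grip": 0.032},{"wx": 0,"wy": 0,"wz": 0,"x": 0,"y": 0,"z": 0.083,"grip": 0.032},{"wx": 0,"wy": 0,"wz": 0,"x": 0,"y": 0,"z": 0.083,"grip": 0.032}])

```text
clock: 27.55
eef_pos: [0.6411, -0.0404, 0.0181]
tcp_rot: [0.541, 0.841, -0.0, -0.0]
contact_force: [-0.3, 0.4, -0.1]
gripper_width: 0.0322
grip_force: 0.0
```

```bash
python3 o.py; python3 - <<'E'
import numpy as np
for t in list(range(2,21,2))+[24,28]: a=np.radians(t); print(t,round(.15*(1-np.cos(a)),4),round(-.15*np.sin(a),4))
E
```

```text
27.55 pos [ 0.64109 -0.04042  0.01812] F tool [ 0.44 -0.11  0.12] Fw [-0.28  0.35 -0.12] yaw of tool x 114.5 w 0.0322 0.0
2 0.0001 -0.0052
4 0.0004 -0.0105
6 0.0008 -0.0157
8 0.0015 -0.0209
10 0.0023 -0.026
12 0.0033 -0.0312
14 0.0045 -0.0363
16 0.0058 -0.0413
18 0.0073 -0.0464
20 0.009 -0.0513
24 0.013 -0.061
28 0.0176 -0.0704
```

Emit:
step_arm(increments=[{"wx": 0,"wy": 0,"wz": 1,"x": 0,"y": -0.0026,"z": 0,"grip": 0.032},{"wx": 0,"wy": 0,"wz": 2,"x": 0.0001,"y": -0.0052,"z": 0,"grip": 0.032},{"wx": 0,"wy": 0,"wz": 3,"x": 0.0002,"y": -0.0079,"z": 0,"grip": 0.032},{"wx": 0,"wy": 0,"wz": 4,"x": 0.0004,"y": -0.0105,"z": 0,"grip": 0.032},{"wx": 0,"wy": 0,"wz": 5,"x": 0.0006,"y": -0.0131,"z": 0,"grip": 0.032},{"wx": 0,"wy": 0,"wz": 6,"x": 0.0008,"y": -0.0157,"z": 0,"grip": 0.032},{"wx": 0,"wy": 0,"wz": 7,"x": 0.0011,"y": -0.0183,"z": 0,"grip": 0.032},{"wx": 0,"wy": 0,"wz": 8,"x": 0.0015,"y": -0.0209,"z": 0,"grip": 0.032},{"wx": 0,"wy": 0,"wz": 9,"x": 0.0018,"y": -0.0235,"z": 0,"grip": 0.032},{"wx": 0,"wy": 0,"wz": 10,"x": 0.0023,"y": -0.026,"z": 0,"grip": 0.032}])

```text
clock: 28.8
eef_pos: [0.6163, -0.0491, 0.0181]
tcp_rot: [0.613, 0.79, -0.0, -0.0]
contact_force: [1.8, 0.3, -1.2]
gripper_width: 0.0319
grip_force: 1.0
```

```bash
python3 o.py w9; python3 m.py
```

```text
28.8 pos [ 0.61633 -0.04915  0.01809] F tool [-0.14  1.79  1.18] Fw [ 1.77  0.31 -1.18] yaw of tool x 104.43 w 0.0319 1.0097958147525787
worm 0.79 [355.0, 66.4]
```

View pics/w9.png

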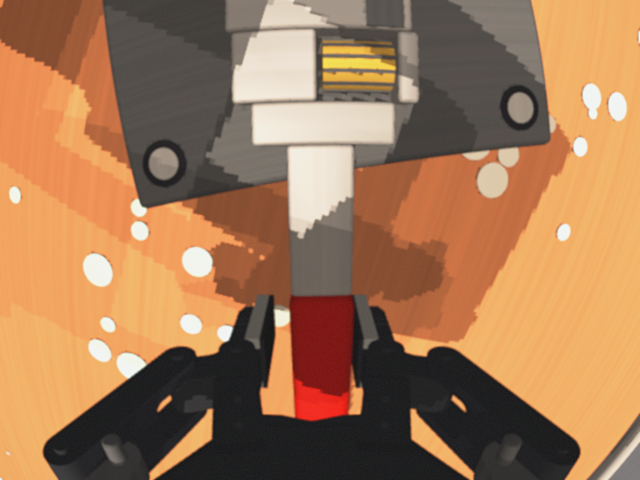

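The fork is turning the wrench with 1.8 N, and the right finger is against the handle (column 355). I'll continue the arc.

Emit:
step_arm(increments=[{"wx": 0,"wy": 0,"wz": 2,"x": 0.0001,"y": -0.0052,"z": 0,"grip": 0.032},{"wx": 0,"wy": 0,"wz": 4,"x": 0.0004,"y": -0.0105,"z": 0,"grip": 0.032},{"wx": 0,"wy": 0,"wz": 6,"x": 0.0008,"y": -0.0157,"z": 0,"grip": 0.032},{"wx": 0,"wy": 0,"wz": 8,"x": 0.0015,"y": -0.0209,"z": 0,"grip": 0.032},{"wx": 0,"wy": 0,"wz": 10,"x": 0.0023,"y": -0.026,"z": 0,"grip": 0.032},{"wx": 0,"wy": 0,"wz": 12,"x": 0.0033,"y": -0.0312,"z": 0,"grip": 0.032},{"wx": 0,"wy": 0,"wz": 14,"x": 0.0045,"y": -0.0363,"z": 0,"grip": 0.032},{"wx": 0,"wy": 0,"wz": 16,"x": 0.0058,"y": -0.0413,"z": 0,"grip": 0.032},{"wx": 0,"wy": 0,"wz": 18,"x": 0.0073,"y": -0.0464,"z": 0,"grip": 0.032},{"wx": 0,"wy": 0,"wz": 20,"x": 0.009,"y": -0.0513,"z": 0,"grip": 0.032}])

```text
clock: 30.4
eef_pos: [0.5644, -0.0532, 0.0181]
tcp_rot: [0.741, 0.672, 0.0, 0.0]
contact_force: [2.7, 1.8, -0.2]
gripper_width: 0.0323
grip_force: 1.3
```

Emit:
step_arm(increments=[{"wx": 0,"wy": 0,"wz": 1.5,"x": 0.0001,"y": -0.0039,"z": 0,"grip": 0.032},{"wx": 0,"wy": 0,"wz": 3,"x": 0.0002,"y": -0.0079,"z": 0,"grip": 0.032},{"wx": 0,"wy": 0,"wz": 4.5,"x": 0.0005,"y": -0.0118,"z": 0,"grip": 0.032},{"wx": 0,"wy": 0,"wz": 6,"x": 0.0008,"y": -0.0157,"z": 0,"grip": 0.032},{"wx": 0,"wy": 0,"wz": 7.5,"x": 0.0013,"y": -0.0196,"z": 0,"grip": 0.032},{"wx": 0,"wy": 0,"wz": 9,"x": 0.0018,"y": -0.0235,"z": 0,"grip": 0.032},{"wx": 0,"wy": 0,"wz": 10.5,"x": 0.0025,"y": -0.0273,"z": 0,"grip": 0.032},{"wx": 0,"wy": 0,"wz": 12,"x": 0.0033,"y": -0.0312,"z": 0,"grip": 0.032},{"wx": 0,"wy": 0,"wz": 12,"x": 0.0033,"y": -0.0312,"z": 0,"grip": 0.032},{"wx": 0,"wy": 0,"wz": 12,"x": 0.0033,"y": -0.0312,"z": 0,"grip": 0.032}])

```text
clock: 31.65
eef_pos: [0.5329, -0.047, 0.0179]
tcp_rot: [0.806, 0.591, -0.001, -0.001]
contact_force: [1.3, 0.0, 2.0]
gripper_width: 0.0321
grip_force: 0.4
```

```bash
python3 o.py
```

```text
31.65 pos [ 0.53294 -0.04701  0.01788] F tool [ 0.43  1.21 -2.02] Fw [1.29 0.04 2.02] yaw of tool x 72.51 w 0.0321 0.3598669543862343
```

About 40° is done. I've used up my picture views, so from here I'll measure by colour segmentation. I'll back off the handle, lift and look.

Emit:
step_arm(increments=[{"wx": 0,"wy": 0,"wz": 0,"x": 0,"y": 0.003,"z": 0,"grip": 0.04},{"wx": 0,"wy": 0,"wz": 0,"x": 0,"y": 0.003,"z": -0.01,"grip": 0.05},{"wx": 0,"wy": 0,"wz": 0,"x": 0,"y": 0.003,"z": -0.05,"grip": 0.05},{"wx": 0,"wy": 0,"wz": 0,"x": 0.03,"y": 0.003,"z": -0.09,"grip": 0.05},{"wx": 0,"wy": 0,"wz": 0,"x": 0.06,"y": 0.003,"z": -0.11,"grip": 0.05},{"wx": 0,"wy": 0,"wz": 0,"x": 0.075,"y": 0.003,"z": -0.11,"grip": 0.05},{"wx": 0,"wy": 0,"wz": 0,"x": 0.075,"y": 0.003,"z": -0.11,"grip": 0.05},{"wx": 0,"wy": 0,"wz": 0,"x": 0.075,"y": 0.003,"z": -0.11,"grip": 0.05},{"wx": 0,"wy": 0,"wz": 0,"x": 0.075,"y": 0.003,"z": -0.11,"grip": 0.05},{"wx": 0,"wy": 0,"wz": 0,"x": 0.075,"y": 0.003,"z": -0.11,"grip": 0.05}])

```text
clock: 32.9
eef_pos: [0.5588, 0.023, 0.1275]
tcp_rot: [0.807, 0.591, -0.001, -0.0]
contact_force: [0.5, 1.6, -0.0]
gripper_width: 0.0502
grip_force: 0.0
```

```bash
cat > ang.py <<'E'
from h import *
import sys
def run(P,c,M,t,N=None):
    to=lambda px,z:(M.T@(atz("wrist",px,z,c)-t))[:2]*1000
    P=P.astype(int); r,g,b=P[...,0],P[...,1],P[...,2]
    red=((r>110)&(g<.38*r)&(b<.38*r)).astype(np.uint8)
    n,L,S,C=cv2.connectedComponentsWithStats(red)
    def fit(mask,z):
        v,u=np.nonzero(mask); q=np.array([to((a,d),z) for a,d in zip(u,v)]); m=q.mean(0)
        w=np.linalg.svd(q-m,full_matrices=False)[2][0]; w*=np.sign(w[0]); p=(q-m)@w
        return m,np.degrees(np.arctan2(w[1],w[0])),np.ptp(p),len(q)
    for i in range(1,n):
        if S[i,4]<60: continue
        z=.0291 if C[i,1]<230 else .0441
        print("red comp px",C[i].round(),"->",fit(L==i,z))
    r=spot_point("wrist","nut")
    if r: q=to(r[0]["pixel"],.0291); print("nut net",r[0]["pixel"],q.round(1))
    s=silhouettes("wrist","nut")
    if s:
        k=s[0]["mask"]; print("nut box",s[0]["box"])
        wh=k&(P.min(2)>200); n2,L2,S2,C2=cv2.connectedComponentsWithStats(wh.astype(np.uint8))
        for i in range(1,n2):
            if S2[i,4]>25: print("white",C2[i].round(1),S2[i],fit(L2==i,.0451))
if __name__=="__main__":
    c=get_calibration("wrist"); o=arm.get_obs(); M=R.from_quat(o["tcp_rot"]).as_matrix(); t=o["eef_pos"]
    P,D=camera("wrist"); cv2.imwrite(f"pics/{sys.argv[1]}.png",P[:,:,::-1]); run(P,c,M,t)
    N=M.T@(np.array([.5794,.0957,0])-t); print("N old in tool",(N*1000).round(1)); print(o["clock"],t)
E
python3 ang.py a1
```

```text
red comp px [316.  56.] -> (array([123.84695494,   2.41224521]), np.float64(4.009528191675038), np.float64(25.802134163930173), 296)
red comp px [312. 367.] -> (array([-97.08238474,   0.15260948]), np.float64(0.06559451225666232), np.float64(100.57374205678968), 2891)
nut net [310.0, 130.9] [74.7 -1.3]
N old in tool [ 75.5  -2.1 127.5]
32.9 [0.55877848 0.02304818 0.12749943]
```

```bash
cat > st.py <<'E'
from h import *
import sys
c=get_calibration("wrist"); o=arm.get_obs(); M=R.from_quat(o["tcp_rot"]).as_matrix(); t=o["eef_pos"]
P=cv2.imread(f"pics/{sys.argv[1]}.png")[:,:,::-1].astype(int)
u0,v0=int(sys.argv[2]),int(sys.argv[3])
sub=P[v0-50:v0+40,u0-40:u0+40]
s=sub.max(2)-sub.min(2)
for th in (60,90):
  k=((s<th)&(sub.max(2)>110)).astype(np.uint8)
  n,L,S,C=cv2.connectedComponentsWithStats(k)
  for i in range(1,n):
    if 20<S[i,4]<1500:
        v,u=np.nonzero(L==i); q=np.array([(M.T@(atz("wrist",(a+u0-40,b+v0-50),.0451,c)-t))[:2]*1000 for a,b in zip(u,v)])
        m=q.mean(0); w=np.linalg.svd(q-m,full_matrices=False)[2][0]; w*=np.sign(w[0])
        print(th,(C[i]+[u0-40,v0-50]).round(),S[i,2:],m.round(1),"ang",np.degrees(np.arctan2(w[1],w[0])).round(1),"len",np.ptp((q-m)@w).round(1))
for r in range(0,90,3): print("".join("W" if a<60 and m>110 else "y" if m>150 else "." for a,m in zip(s[r,::1],sub.max(2)[r,::1])))
E
python3 st.py a1 310 131
```

```text
60 [310. 128.] [ 24  40 571] [76.9 -1.2] ang -1.1 len 23.8
60 [277. 141.] [ 43  62 929] [ 69.3 -21. ] ang -3.1 len 38.9
60 [343. 138.] [ 14  57 675] [70.6 18.9] ang -0.7 len 34.3
90 [278. 139.] [ 43  81 995] [ 70.5 -20.7] ang -0.2 len 48.9
90 [343. 137.] [ 17  72 746] [71.6 18.6] ang -1.6 len 43.6
90 [310. 127.] [ 27  44 711] [77.3 -1.5] ang -2.5 len 26.3
90 [301. 153.] [ 20  14 137] [61.5 -6.8] ang -60.2 len 13.9
90 [316. 154.] [12 14 95] [60.8  2.1] ang -3.8 len 8.0
90 [331. 165.] [15  8 22] [54.4 11.5] ang 71.7 len 9.4
90 [304. 166.] [33  2 34] [53.6 -4.7] ang 89.6 len 19.5
................................................................................
................................................................................
................................................................................
...........................WW..............yyyyy....W...........................
...................WW.yyyyyyyyyy........yyyyyyyyyyyyyyyyyy..W...................
...............Wyyyyyyyyyyyyyyyyy..yyyyyyyyyyyyyyyyyyyyyyyyyyyyy.W..............
...........WWyyyyyyyyyyyyyyyyy
[... 1213 characters left out ...]
...yyyy..WWWWWWWW...yyyyyyyyyyyyyyyyyyy.WWWWWWWWWWWW
WWWWWWWWWWWWWWyyyyyy.............yyyy............yyyyyyyyyyyyyyyyyyyWWWWWWWWWWWW
WWWWWWWWWWWWWWWWyyyyy...............................yyyyyyyyyyyyy.W.WWWWWWWWWWWW
WWWWWWWWWWWWWWWWyyyyy................................yyyyyyyyyyyy...WWWWWWWWWWWW
WWWWWWWWWWWWWWW..yyyyy...............................yyyyyyyyyyyy...WWWWWWWWWWWW
WWWWWWWWWWWWWWW.....................................yyyyyyyyyyyyyyW.WWWWWWWWWWWW
WWWWWWWWWWWWWWW..........................................yyyyyyy....WWWWWWWWWWWW
WWWWWWWWWWWWWWW...........................................yyyy....W.WWWWWWWWWWWW
WWWWWWWWWWWWWW..................................................................
```

The stripe is aligned with the tool (about 0°), the jaws are flush on the nut, and the mark is about 4.2° further clockwise. I'll put the fork back over the handle and make the last swing.

Emit:
step_arm(increments=[{"wx": 0,"wy": 0,"wz": 0,"x": -0.04,"y": 0,"z": 0,"grip": 0.05},{"wx": 0,"wy": 0,"wz": 0,"x": -0.075,"y": 0,"z": 0.02,"grip": 0.05},{"wx": 0,"wy": 0,"wz": 0,"x": -0.075,"y": 0,"z": 0.05,"grip": 0.05},{"wx": 0,"wy": 0,"wz": 0,"x": -0.075,"y": 0,"z": 0.08,"grip": 0.05},{"wx": 0,"wy": 0,"wz": 0,"x": -0.075,"y": 0,"z": 0.1,"grip": 0.05},{"wx": 0,"wy": 0,"wz": 0,"x": -0.075,"y": 0,"z": 0.11,"grip": 0.05},{"wx": 0,"wy": 0,"wz": 0,"x": -0.075,"y": 0,"z": 0.11,"grip": 0.04},{"wx": 0,"wy": 0,"wz": 0,"x": -0.075,"y": 0,"z": 0.11,"grip": 0.032},{"wx": 0,"wy": 0,"wz": 0,"x": -0.075,"y": 0,"z": 0.11,"grip": 0.032},{"wx": 0,"wy": 0,"wz": 0,"x": -0.075,"y": 0,"z": 0.11,"grip": 0.032}])

```text
clock: 34.3
eef_pos: [0.5371, -0.0479, 0.0187]
tcp_rot: [0.806, 0.591, 0.0, 0.0]
contact_force: [0.1, 0.7, -0.3]
gripper_width: 0.0322
grip_force: 0.0
```

Emit:
step_arm(increments=[{"wx": 0,"wy": 0,"wz": 0,"x": 0,"y": -0.0015,"z": 0,"grip": 0.032},{"wx": 0,"wy": 0,"wz": 0,"x": 0,"y": -0.003,"z": 0,"grip": 0.032},{"wx": 0,"wy": 0,"wz": 0.7,"x": 0,"y": -0.0048,"z": 0,"grip": 0.032},{"wx": 0,"wy": 0,"wz": 1.4,"x": 0,"y": -0.0066,"z": 0,"grip": 0.032},{"wx": 0,"wy": 0,"wz": 2.1,"x": 0.0001,"y": -0.0085,"z": 0,"grip": 0.032},{"wx": 0,"wy": 0,"wz": 2.8,"x": 0.0002,"y": -0.0103,"z": 0,"grip": 0.032},{"wx": 0,"wy": 0,"wz": 3.5,"x": 0.0003,"y": -0.0121,"z": 0,"grip": 0.032},{"wx": 0,"wy": 0,"wz": 4.1,"x": 0.0004,"y": -0.0137,"z": 0,"grip": 0.032},{"wx": 0,"wy": 0,"wz": 4.1,"x": 0.0004,"y": -0.0137,"z": 0,"grip": 0.032},{"wx": 0,"wy": 0,"wz": 4.1,"x": 0.0004,"y": -0.0137,"z": 0,"grip": 0.032}])

```text
clock: 35.55
eef_pos: [0.5236, -0.0434, 0.0181]
tcp_rot: [0.827, 0.562, -0.0, -0.0]
contact_force: [1.1, 0.5, -0.2]
gripper_width: 0.0321
grip_force: 0.9
```

Emit:
step_arm(increments=[{"wx": 0,"wy": 0,"wz": 0,"x": 0,"y": 0.003,"z": 0,"grip": 0.04},{"wx": 0,"wy": 0,"wz": 0,"x": 0,"y": 0.003,"z": -0.01,"grip": 0.05},{"wx": 0,"wy": 0,"wz": 0,"x": 0,"y": 0.003,"z": -0.05,"grip": 0.05},{"wx": 0,"wy": 0,"wz": 0,"x": 0.03,"y": 0.003,"z": -0.09,"grip": 0.05},{"wx": 0,"wy": 0,"wz": 0,"x": 0.06,"y": 0.003,"z": -0.11,"grip": 0.05},{"wx": 0,"wy": 0,"wz": 0,"x": 0.075,"y": 0.003,"z": -0.11,"grip": 0.05},{"wx": 0,"wy": 0,"wz": 0,"x": 0.075,"y": 0.003,"z": -0.11,"grip": 0.05},{"wx": 0,"wy": 0,"wz": 0,"x": 0.075,"y": 0.003,"z": -0.11,"grip": 0.05},{"wx": 0,"wy": 0,"wz": 0,"x": 0.075,"y": 0.003,"z": -0.11,"grip": 0.05},{"wx": 0,"wy": 0,"wz": 0,"x": 0.075,"y": 0.003,"z": -0.11,"grip": 0.05}])

```text
clock: 36.8
eef_pos: [0.5536, 0.0247, 0.1275]
tcp_rot: [0.827, 0.562, -0.001, -0.0]
contact_force: [0.3, -0.0, 0.7]
gripper_width: 0.0499
grip_force: 0.0
```

```bash
python3 ang.py a2; python3 o.py; python3 st.py a2 310 131|grep -v '[Wy.]\{60\}'
```

```text
red comp px [311.  56.] -> (array([123.88828933,  -1.06718062]), np.float64(0.07419124458708004), np.float64(25.539628979966245), 309)
red comp px [313. 367.] -> (array([-97.35802713,   0.95607205]), np.float64(-0.12141614341894034), np.float64(100.5767038112847), 2882)
nut net [310.6, 130.4] [75. -1.]
nut box [284.2, 101.3, 339.3, 164.6]
N old in tool [ 75.6  -2.1 127.5]
36.8 [0.55363829 0.02466712 0.12750844]
36.95 pos [0.55401 0.02498 0.12792] F tool [-0.13  0.48  0.23] Fw [ 0.4  -0.3  -0.23] yaw of tool x 68.37 w 0.05 0.0
60 [310. 128.] [ 24  40 560] [76.8 -1.1] ang 0.4 len 23.8
60 [279. 141.] [ 67  63 927] [ 69.1 -20. ] ang -14.7 len 46.4
60 [344. 138.] [ 13  58 678] [70.9 18.9] ang -0.9 len 34.9
90 [283.  99.] [15 14 25] [ 94.9 -17.5] ang 49.9 len 11.5
90 [297. 114.] [ 9 11 63] [85.2 -9. ] ang 35.7 len 6.9
90 [343. 137.] [ 14  58 728] [71.3 18.6] ang -1.4 len 34.9
```

The mark reads +0.1°, the wrench −0.1° and the stripe about 0.4°, all aligned, and the jaws are still on the flats. The arm is clear, so I'll hand in.

```bash
python3 -c "
from h import *
print(workorder.close_job())"
```

```text
the job is handed in; nothing more can be done
None
```

The job is handed in: the jaw was rolled snug with the worm, the nut's stripe points at the red mark to within about half a degree by my last measurement, and the wrench was left on the nut with the arm clear.

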